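# Prise the retaining ring out of a press-roller bearing housing

### The arm

A 7-joint arm with a two-finger parallel gripper is mounted at the origin on the work surface. World frame = base frame: x ahead of the robot, y to its left, z up, the work surface at z = 0. Lengths are in m, angles in degrees, forces in N, time in s.
With the tool pointing down it reaches from about 0.425 to 0.875 m from the base axis. Payload 4.7 kg.
Tool frame: the origin (TCP) lies on the mounting face of the last link; the fingertips stand tcp_to_tips ahead of it and the grasp point (between the pads) lies 164 mm ahead of it (tcp_to_tips is the distance from the TCP to the fingertips, in m); z points along the fingers, y is the line along which they close (so a half turn about z gives the same grasp; the last joint's range is limited). The gripper opens to 87 mm and grips with 3 to 60 N. Pads are 19 mm wide; open, the fingers measure 117 mm over their backs; the gripper's body (75 mm by 190 mm) begins 51 mm behind the grasp point.
Start: joints at [-71.557, 18.392, -4.016, 83.108, 1.295, 78.541, -3.26], TCP at [0.197, 0.619, 0.405] pointing down, gripper open.
Joint ranges: [-163.93, 163.93], [-17.29, 119.83], [-79.2, 71.16], [3.27, 140.29], [-89.18, 269.18], [5.43, 117.66], [-154.24, 154.24]. Speed limits (degrees/s): [147.25, 147.25, 180, 180, 180, 180, 180].

### API

Orientations are given as [roll, pitch, yaw] about the fixed x, y, z axes, in that order (R = Rz(yaw) Ry(pitch) Rx(roll)).
In Python, from cell import get_obs, read_camera, sign_off, tcp_to_tips gives the robot as it stands.
- The arm moves only by the tool drive_tool, never from a script. Its argument "rows" is one flat list of numbers, 7 for each row, row after row: the shift along the tool's x, y, z in m, then the turn, a rotation vector about the tool's x, y, z in rad, then the gripper command: -1 is shut, 1 is fully open, values between are in proportion. In form: [tx, ty, tz, rx, ry, rz, fingers, tx, ty, tz, rx, ry, rz, fingers, ...]. A call has 1 to 5 rows; each row shifts and turns the commanded pose from where the row before left it, along the tool's axes as they then stand; what a row does not reach is not made up. A row lasts 1/8 s, in which the tool goes at most 62.5 mm and 10.7 degrees, less where a joint would pass 70% of its speed; a pose out of reach is approached as far as the arm can. A call is refused whole if a number of a shift passes 0.0625 or a number of a turn 0.188, either way. A call with a gripper value outside its range is refused whole. The fingers move at their own pace and stop on an object; "grip_force" is the grip in N (left out, the last holds). Time passes only in rows, so rows that do not move let the fingers close. It gives the time, the measured TCP pose, the force, the opening and the grip force at its end, in the units of the state.
- get_obs(): the state, without advancing time (a new reading comes with each control period).
- read_camera(name): name is "scene" or "side" or "wrist"; returns a dict with "color" (384x512x3 uint8, blue, green, red), "fov_y" (degrees; the focal length in pixels is half the picture's height over the tangent of half this angle, whatever the lens; pixels are square), "cx", "cy" (the principal point, pixels), "cam_to_world" (4x4, takes a point from camera to world coordinates); the wrist camera has in their place "mount" (4x4, takes a point from camera to tool coordinates, whose origin is the TCP and whose axes are the flange's). Camera axes: x right, y up, looking along -z (the intrinsics and any distortion apply to the point x, -y, -z); pixel columns grow to the right and rows downward; lengths in m; the calibration is good to about 2 mm. A picture is of the moment at which its call begins: read the wrist's pose just before it. There is no depth.
- sign_off(): hands the job in; it is judged then, once.
The state is a dict: "time_s": time; "qpos": joint angles; "joint_velocities": joint speeds; "effort": joint torques, N m; "tool_pos": TCP position; "tool_rot": TCP orientation; "force": force on the tool from outside, world axes, zero at the start; "wrist_torque": the same for the moment, N m; "grip_width": finger opening in m; "grasp_force": force on a finger pad.
Only numpy, scipy, OpenCV 4.12 (cv2) and the standard library are available. Lean on these libraries where they do the work, as an engineer would, in place of code of your own. Each camera call takes 0.05 s, during which the arm holds its last target. There are 200 camera calls.

### The job

Take the hook pick from its wooden rest, hook its foot under the end of the split retaining ring at the slot in the bearing housing's rim, and lift that end up out of its groove with the pick (do not touch the ring with the fingers while it sits in the groove). Then lay the ring gently flat in the aluminium parts tray and put the pick back in its rest as it lay, without disturbing the ink tin, the brush jar, the lino block or the steel weight.

Things in the scene. Friction and masses are not known exactly. Their poses are not given: they have to be found in the camera images.
- housing: Round grey bearing housing, fixed, 152 mm across, flat rim top 40 mm above the bench; origin: centre of its underside, z up, slot towards +x. The ring's groove is a round seat, 103 mm inside diameter, 32 mm above the bench (8 mm below the rim). Inside 80 mm diameter the bore is open down to 16 mm above the bench, but its rear (-x) half is filled, level with the seat, to 17 mm from the centre.
- slot (a point): Where the slot cuts the groove's wall, at rim height (40 mm), 51.5 mm from the housing's centre along its +x. The slot is straight, 16 mm wide, along +x from the bore out through seat and wall, its floor 12 mm above the bench: a pick foot let down in the bore can move outward in it under the ring's end.
- keeper (a point): Inner edge of the steel keeper tab, 46 mm from the housing's centre at -x; the tab is 30 mm wide, from 40 to 44 mm above the bench. It covers the ring's rear edge with 2 mm of play above the ring: the ring cannot rise straight up; its slot end must be raised first, then the ring moved 6 mm or more towards the slot.
- ring: Loose plain steel split ring (C shape), 100 mm outside, 78 mm inside diameter, 6 mm thick, about 0.12 kg; origin: centre of the circle in its underside, z up; the gap runs from -60 to -20 degrees (about z from +x). Starts flat in the seat, 1.5 mm radial play, its +x within 0.08 rad of the slot's, so that it bridges the slot near its -20 degree end.
- ring_end (a point): Point on the ring's underside above the slot, mid width of its 11 mm section, 44.4 mm from its centre along +x. Raised about 20 mm, pushed 14 mm outward along the slot by the pick's shank and let down, the end stays lying on the rim across the slot; the foot then drops below it in the slot and can be drawn inward and out.
- pick: Loose hook pick, 0.11 kg; origin: centre of its dark wooden handle, 84 (x) by 18 (y) by 20 mm (z). A 6 mm steel shank leaves the handle's -x end at mid height, runs to x = -70 mm, then straight down to a flat foot, 42 (top) to 46 mm (bottom) below the origin. Starts lying in its rest, z up.
- pick_foot (a point): Middle of the free top face of the pick's foot, at (-62, 0, -42) mm in the pick's frame. The foot points back towards the handle, from x = -73 to x = -57 mm; it is 9 mm wide and 4 mm thick.
- rest: Fixed wooden rest for the pick: base 110 by 56 mm, 8 mm thick, and two saddles 13 mm thick at x = -33 and +33 mm with the handle free between them; saddle floor 52 mm above the bench, cheeks up to 64 mm, 28 mm between the cheeks. Origin: centre of the underside. The pick lies in it with the same x direction, its origin 62 mm above the rest's origin
- tray: Fixed shallow square aluminium parts tray, 180 mm square, walls 14 mm high and 4 mm thick, floor 4 mm above the bench; origin: centre of its underside
- ink_tin: Closed round ink tin, 72 mm diameter, 70 mm tall, bystander; origin: centre of its underside
- brush_jar: White jar, 68 mm diameter, 85 mm tall, with brushes standing up to 160 mm, bystander; origin: centre of its underside
- lino_block: Wooden block 75 by 60 by 24 mm, bystander; origin: centre of its underside
- weight: Dark steel weight, 70 by 40 by 36 mm, lying between the robot and the housing, bystander; origin: centre of its underside
Mind the look-alikes: they are no part of the job. There is more than one size of the pick; the job needs the smaller. What is shaped like the ring but yellow is not meant.

How it is judged (in metres and radians):
On the way:
1. the pick, with no finger on the ring, holds the ring's slot end raised above the rim while the ring is still over the housing (z of ring_end in the frame of housing above 0.042 m and contact force between pick and ring above 0.1 N and contact force between the fingers and ring below 0.1 N and horizontal distance between ring and housing below 0.05 m), for 0.1 s.
At the end, for the whole second after the job is handed in: The ring lies still and flat on the tray floor (either face up, within 0.08 rad), its centre within 55 mm of the tray's; the pick lies still in its rest's saddles, as before (within 20 mm of the rest's centre, origin 56 to 67 mm above the rest's, tilt under 0.15 rad) (horizontal distance between ring and tray below 0.055 m and z of ring in the frame of tray below 0.013 m and angle between the z axis of ring and the z axis of tray, either way round below 0.08 rad and linear speed of each of ring, pick below 0.02 m/s and horizontal distance between pick and rest below 0.02 m and z of pick in the frame of rest between 0.056 and 0.067 m and x of pick_foot in the frame of rest below -0.03 m and angle between pick's own z axis and vertical below 0.15 rad); the robot touches nothing.
It fails at once if a finger touches the ring while it sits in its groove (contact force between the fingers and ring above 0.5 N and horizontal distance between ring and housing below 0.004 m and z of ring_end in the frame of housing below 0.036 m).
It fails at once if the ring is dropped or flung (faster than 1 m/s) (linear speed of ring above 1 m/s).
It fails at once if a bystander is moved more than 15 mm (distance of any of ink_tin, brush_jar, lino_block, weight from where it was at the start of the episode above 0.015 m).
It also fails if it takes over 64 s, if anything falls off the work surface, if the arm or the gripper's body presses on something with over 40 N, if the wrist force passes 120 N, or if a joint passes its speed limit or range.

## Working session

There is one attempt and no reset: what is moved stays moved. The work goes in short steps, Python scripts to look and compute and a tool call to move; the robot and the scene stay as the last step left them, time stands still between calls to the robot, and variables do not carry over. Pictures are saved under pics/ and viewed, at most 10 in all, crops included, and the job is handed in when it is done.

Besides the shell and the picture viewer there is one more tool, called after ">>>" by a JSON object that holds its "op" and its "data", one argument or row to a line. drive_tool: Moves the arm, as the interface text tells. Its arguments: {"type":"object","properties":{"rows":{"type":"array","items":{"type":"number"}},"grip_force":{"type":"number"}},"required":["rows"]}

```bash
ls; mkdir -p pics
python3 - <<'E'
from cell import *
import cv2,numpy as np
o=get_obs();print(o,tcp_to_tips)
for n in("scene","side","wrist"):
    c=read_camera(n);cv2.imwrite(f"pics/{n}0.png",c["color"]);np.save(f"{n}.npy",c,allow_pickle=True)
    print({k:v for k,v in c.items() if k!="color"})
a=cv2.imread("pics/scene0.png");b=cv2.imread("pics/side0.png")
cv2.imwrite("pics/scene0b.png",cv2.resize(a,(800,600)))
cv2.imwrite("pics/side0b.png",cv2.resize(b,(800,600)))
E
```

```text
pics
{'time_s': 0.0, 'qpos': array([-71.55689985,  18.43951453,  -4.01447805,  83.17449796,
         1.29418448,  78.53813126,  -3.26082227]), 'joint_velocities': array([ 0.02837116,  0.05821043,  0.05723372, -0.00021616,  0.09201163,
        0.03544339, -0.04862874]), 'effort': array([ 8.58662133e-05, -4.91285169e+01, -4.03785193e-01, -3.12525630e+01,
       -6.39919331e-02,  4.35158762e-02,  1.69685436e-04]), 'tool_pos': array([0.19690075, 0.61925559, 0.4036594 ]), 'tool_rot': array([-1.79893045e+02,  5.12173068e-03,  1.62364661e+02]), 'force': array([-0.36369197, -0.92018028, -1.13019726]), 'wrist_torque': array([ 0.03926819, -0.04411968, -0.03047136]), 'grasp_force': 0.0, 'grip_width': 0.08722138895607505} 0.1822
{'fov_y': 48.94726349132247, 'cx': 254.71133096170524, 'cy': 200.27319312183462, 'cam_to_world': array([[ 0.72838915, -0.43639453,  0.52821309,  1.18354684],
       [ 0.68489804,  0.44228088, -0.57905293, -0.58144704],
       [ 0.01907698,  0.78354798,  0.62103835,  0.76345808],
       [ 0.        ,  0.        ,  0.        ,  1.        ]])}
{'fov_y': 54.984421684760136, 'cx': 255.84875598723966, 'cy': 187.62910994574, 'cam_to_world': array([[ 0.97896345,  0.11522465, -0.16838602,  0.4276105 ],
       [-0.20303112,  0.63191968, -0.74796783, -0.67641313],
       [ 0.02022211,  0.76642077,  0.64202046,  0.70609497],
       [ 0.        ,  0.        ,  0.        ,  1.        ]])}
{'fov_y': 59.37396449415825, 'cx': 254.25508484457166, 'cy': 191.97592232994788, 'mount': array([[ 7.20497795e-04,  9.61384494e-01,  2.75207804e-01,
         7.63824895e-02],
       [ 9.99998503e-01, -1.12554032e-03,  1.31384461e-03,
         6.58883620e-04],
       [ 1.57286732e-03,  2.75206445e-01, -9.61383866e-01,
         2.00018639e-02],
       [ 0.00000000e+00,  0.00000000e+00,  0.00000000e+00,
         1.00000000e+00]])}
```

View pics/scene0b.png

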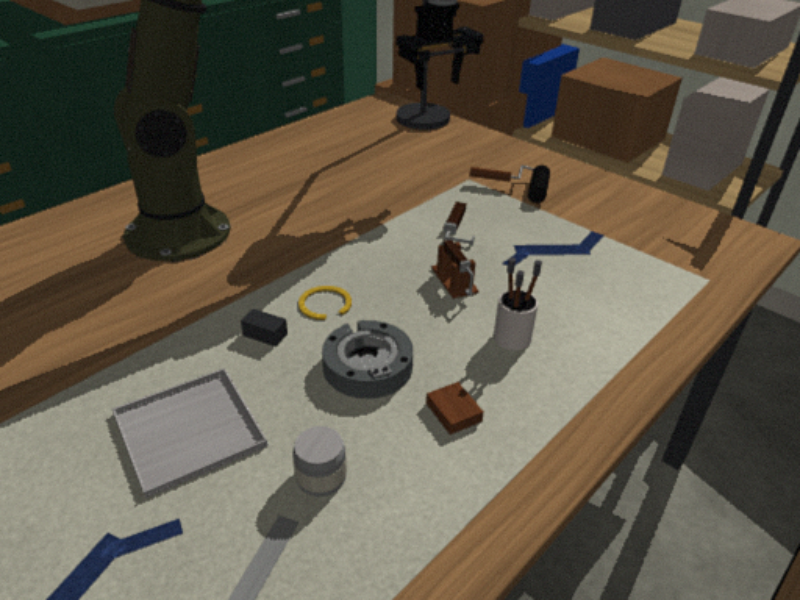

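View pics/side0b.png

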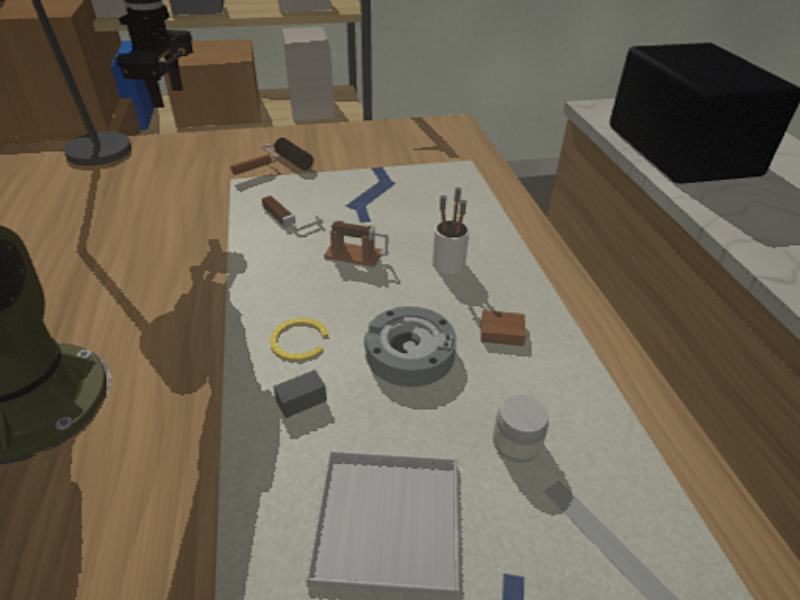

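The scene view shows the housing at (368,357), the rest with the small pick at (457,265), the larger pick on the bench behind it, and the tray at (190,430). In the side view the housing is at (410,345), the rest at (357,243) and the tray at (390,520). Next I'll zoom in.

```bash
cat > h.py <<'E'
import numpy as np,cv2
from scipy.spatial.transform import Rotation as R
from cell import *
def cam(n):
    o=get_obs();c=read_camera(n)
    if n=="wrist":
        T=np.eye(4);T[:3,:3]=R.from_euler("xyz",o["tool_rot"],degrees=True).as_matrix();T[:3,3]=o["tool_pos"]
        c["cam_to_world"]=T@c["mount"]
    return c
def f(c): return c["color"].shape[0]/2/np.tan(np.radians(c["fov_y"]/2))
def ray(c,u,v,z):
    d=c["cam_to_world"][:3,:3]@np.array([(u-c["cx"])/f(c),-(v-c["cy"])/f(c),-1]);p=c["cam_to_world"][:3,3]
    return p+d*(z-p[2])/d[2]
def proj(c,P):
    q=np.linalg.inv(c["cam_to_world"])@np.append(P,1)
    return np.array([c["cx"]+f(c)*q[0]/-q[2],c["cy"]-f(c)*q[1]/-q[2]])
def load(n): return np.load(n+".npy",allow_pickle=True).item()
def crop(c,u,v,w,h,W=400,H=300): 
    u,v=int(u-w/2),int(v-h/2);return cv2.resize(c["color"][v:v+h,u:u+w],(W,H),interpolation=cv2.INTER_CUBIC)
E
python3 - <<'E'
from h import *
s,d=load("scene"),load("side")
m=np.vstack([np.hstack([crop(s,235,228,80,60),crop(d,262,221,80,60)]),np.hstack([crop(s,292,170,80,60),crop(d,228,155,80,60)])])
cv2.imwrite("pics/m1.png",m)
k=.64
for n,a,b,z in [("housing",(368,347),(410,335),.04),("rest",(457,272),(355,248),.03),("tray",(190,432),(390,525),.004),("tin",(320,445),(522,412),.07),("jar",(518,303),(451,232),.085),("lino",(455,402),(503,322),.024),("weight",(265,322),(300,385),.036)]:
    print(n,ray(s,a[0]*k,a[1]*k,z).round(3),ray(d,b[0]*k,b[1]*k,z).round(3))
E
```

```text
housing [ 0.595 -0.008  0.04 ] [ 0.597 -0.009  0.04 ]
rest [0.554 0.277 0.03 ] [0.545 0.266 0.03 ]
tray [ 0.512 -0.302  0.004] [ 0.506 -0.309  0.004]
tin [ 0.715 -0.218  0.07 ] [ 0.709 -0.217  0.07 ]
jar [0.733 0.214 0.085] [0.725 0.209 0.085]
lino [0.769 0.008 0.024] [0.768 0.009 0.024]
weight [ 0.418 -0.084  0.036] [ 0.411 -0.081  0.036]
```

View pics/m1.png

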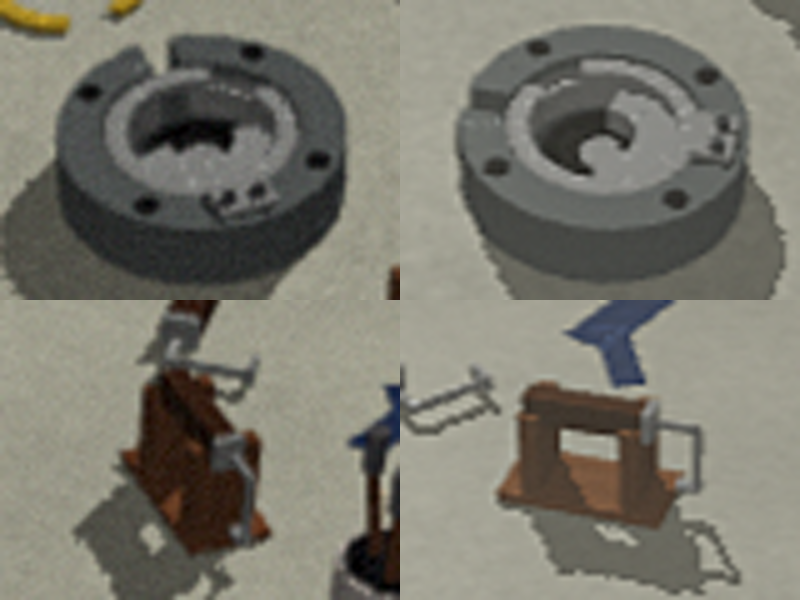

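The pick lies in the rest with its shank towards world +x. The housing's slot faces the robot (scene crop ≈(158,62)) and its keeper faces away (scene crop (243,203)). I'll move the wrist camera over these for precise fixes.

>>> {"op": "drive_tool", "data": {
  "rows": [0,0,0,0,0,-0.154,1,0,0,0,0,0,-0.154,1,-0.055,-0.055,0,0,0,0,1,-0.055,-0.055,0,0,0,0,1,-0.055,-0.055,0,0,0,0,1]
}}

```text
time_s: 0.78
tool_pos: [0.3307, 0.4853, 0.4044]
tool_rot: [-180.0, 0.0, -180.0]
force: [0.3, 0.4, 0.7]
grip_width: 0.0866
grasp_force: 0.0
```

>>> {"op": "drive_tool", "data": {
  "rows": [-0.055,-0.055,0,0,0,0,1,-0.055,-0.055,0,0,0,0,1,-0.055,-0.055,0,0,0,0,1,-0.02,-0.02,0,0,0,0,1,0,0,0,0,0,0,1]
}}

```text
time_s: 1.4
tool_pos: [0.4841, 0.3316, 0.4045]
tool_rot: [-179.9, 0.0, 179.7]
force: [-0.8, 0.3, -0.4]
grip_width: 0.0872
grasp_force: 0.0
```

Run:
```python
from h import *
s,d=load("scene"),load("side")
for n,a,b,z in [("slot in",(162,73),(85,112),.04),("slotout",(155,48),(62,105),.04),("keep",(243,203),(312,145),.044),("hleft",(160,375-300),(125,395-300),.072),("hright",(235,435-300),(255,410-300),.072)]:
    o=((195,198),(222,191)) if n[0]!='h' else ((252,140),(188,125))
    print(n,ray(s,o[0][0]+a[0]/5,o[0][1]+a[1]/5,z).round(3),ray(d,o[1][0]+b[0]/5,o[1][1]+b[1]/5,z).round(3))
o=get_obs();print(o["tool_pos"],o["tool_rot"])
c=cam("wrist");np.save("w1.npy",c,allow_pickle=True);cv2.imwrite("pics/w1.png",cv2.resize(c["color"],(800,600)))
```

```text
slot in [0.553 0.004 0.04 ] [0.538 0.006 0.04 ]
slotout [0.535 0.016 0.04 ] [0.527 0.013 0.04 ]
keep [ 0.656 -0.041  0.044] [ 0.647 -0.043  0.044]
hleft [0.506 0.289 0.072] [0.506 0.293 0.072]
hright [0.58  0.27  0.072] [0.582 0.262 0.072]
[0.48410311 0.3316176  0.40448923] [-1.79933348e+02  1.78796823e-02  1.79681484e+02]
```

View pics/w1.png

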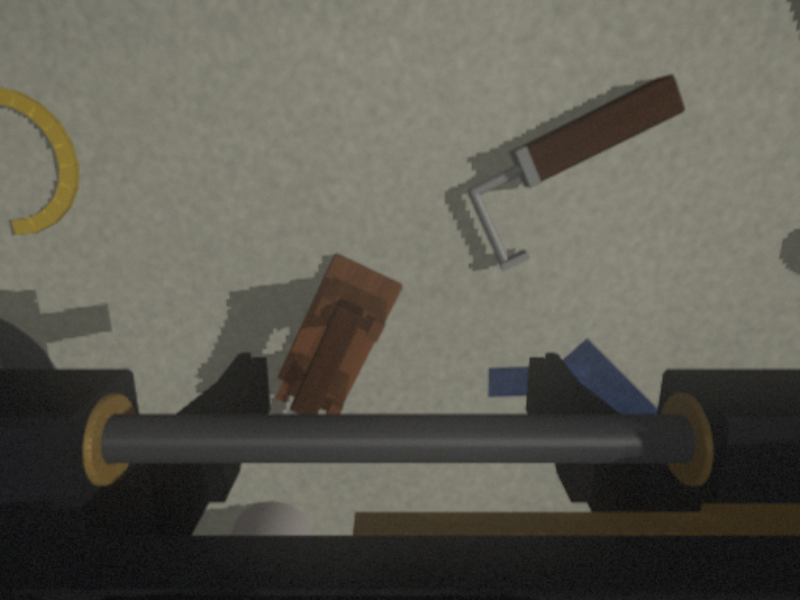

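The wrist view has up = world −x and right = world +y. The rest's near base edge runs (335,255)–(402,288), and the gripper hides its far half. The bigger pick lies at (580,150). I'll move past both the rest and the housing so that they appear in the upper half.

>>> {"op": "drive_tool", "data": {
  "rows": [-0.037,-0.04,0,0,0,0,1,-0.037,-0.04,0,0,0,0,1,-0.037,-0.04,0,0,0,0,1,-0.037,-0.04,0,0,0,0,1,-0.037,-0.04,0,0,0,0,1]
}}

```text
time_s: 2.08
tool_pos: [0.6674, 0.1363, 0.4045]
tool_rot: [179.9, -0.0, -179.7]
force: [1.4, 0.7, 1.0]
grip_width: 0.0867
grasp_force: 0.0
```

>>> {"op": "drive_tool", "data": {
  "rows": [0,0,0,0,0,0,1,0,0,0,0,0,0,1]
}}

```text
time_s: 2.33
tool_pos: [0.6666, 0.1369, 0.4042]
tool_rot: [179.9, -0.1, -179.8]
force: [0.4, 0.4, -0.1]
grip_width: 0.0874
grasp_force: 0.0
```

Run:
```python
from h import *
o=get_obs();print(o["tool_pos"],o["tool_rot"])
c=cam("wrist");np.save("w2.npy",c,allow_pickle=True)
p=proj(c,[.597,-.009,.04]);q=proj(c,[.55,.27,.03]);print(p,q)
a=cv2.resize(c["color"],(800,600),interpolation=cv2.INTER_CUBIC)
def cr(p):
    u=int(np.clip(p[0]-65,0,382));v=int(np.clip(p[1]-97,0,190));print(u,v)
    return cv2.resize(c["color"][v:v+195,u:u+130],(400,600),interpolation=cv2.INTER_CUBIC)
cv2.imwrite("pics/w2.png",np.hstack([cr(p),cr(q)]))
```

```text
[0.66655592 0.13693832 0.40415906] [ 1.79901189e+02 -8.83536452e-02 -1.79828526e+02]
[105.70707416 102.6872662 ] [389.39761499  53.96525521]
40 5
324 0
```

View pics/w2.png

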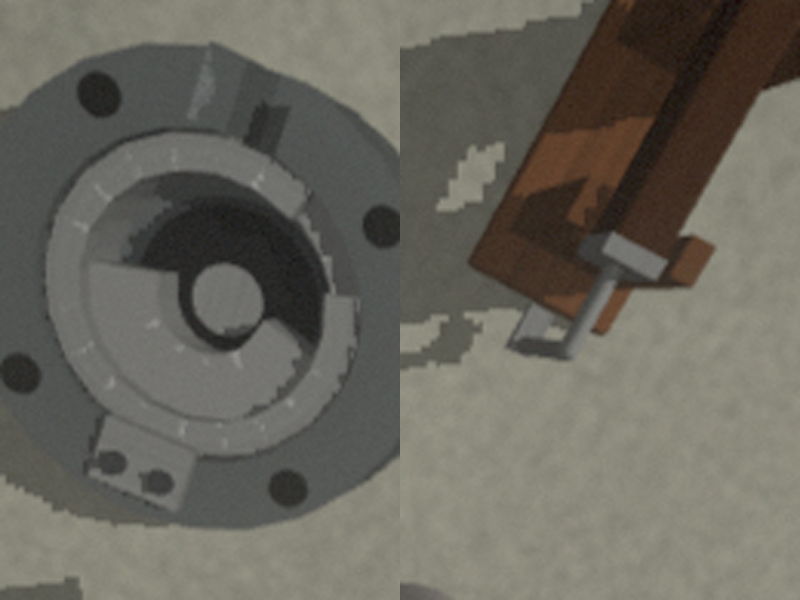

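Run:
```python
from h import *
c=load("w2");k=130/400
P=lambda x,y,z:ray(c,40+x*k,5+y*k,z)[:2]
b=np.array([P(*q,.04) for q in [(99,94),(382,226),(288,488),(20,373)]])
print("bolts",b.round(4).tolist(),"mean",b.mean(0).round(4),np.linalg.norm(b-b.mean(0),axis=1).round(4))
v=b-b.mean(0);print("bolt ang",np.degrees(np.arctan2(v[:,1],v[:,0])).round(1))
C=b.mean(0)
for n,q,z in [("kin1",(110,415),.044),("kin2",(197,455),.044),("kout1",(92,475),.044),("kout2",(180,510),.044),("so1",(212,45),.04),("so2",(285,80),.04),("si2",(248,145),.04),("si1",(190,128),.04)]:
    w=P(*q,z);d=w-C;print(n,w.round(4),"r",np.linalg.norm(d).round(4),"ang",np.degrees(np.arctan2(d[1],d[0])).round(1))
# circle fits: ring outer and inner at top z=.038
def circ(pts,z):
    p=np.array([P(*q,z) for q in pts]);A=np.c_[2*p,np.ones(len(p))];s=np.linalg.lstsq(A,(p**2).sum(1),rcond=None)[0]
    return s[:2].round(4),np.sqrt(s[2]+s[0]**2+s[1]**2).round(4)
print("ring out",circ([(180,131),(75,195),(46,275),(75,370),(130,425),(225,457),(310,420),(357,330),(312,192),(250,145)],.038))
k2=130/400
Q=lambda x,y,z:ray(c,324+(x-400)*k2,y*k2,z)
for n,q,z in [("hR",(690,0),.072),("ferrule tl",(610,235),.07),("ferrule tr",(668,262),.07),("bend",(570,352),.062),("base corner L",(470,262),.008),("base corner R",(605,333),.008),("handle R edge top",(762,100),.072),("handle R edge low",(665,255),.072),("handle L edge top",(742,0),.072),("handle L lo",(612,232),.072)]:
    print(n,Q(*q,z).round(4))
```

```text
bolts [[0.5362, -0.0334], [0.5741, 0.0503], [0.658, 0.0128], [0.6201, -0.0713]] mean [ 0.5971 -0.0104] [0.0651 0.0649 0.0652 0.0651]
bolt ang [-159.3  110.8   20.8  -69.3]
kin1 [ 0.6332 -0.0416] r 0.0478 ang -40.9
kin2 [ 0.6463 -0.0148] r 0.0494 ang -5.1
kout1 [ 0.6531 -0.0504] r 0.0688 ang -35.6
kout2 [ 0.6649 -0.0227] r 0.0689 ang -10.3
so1 [0.5225 0.0027] r 0.0758 ang 170.1
so2 [0.532  0.0238] r 0.0735 ang 152.3
si2 [0.5505 0.0106] r 0.0511 ang 155.8
si1 [ 0.5457 -0.0068] r 0.0516 ang 176.0
ring out (array([ 0.5969, -0.0093]), np.float64(0.0501))
hR [0.513  0.2735 0.072 ]
ferrule tl [0.573  0.2597 0.07  ]
ferrule tr [0.5803 0.2773 0.07  ]
bend [0.6062 0.2545 0.062 ]
base corner L [0.5786 0.2363 0.008 ]
base corner R [0.6023 0.2858 0.008 ]
handle R edge top [0.5376 0.2968 0.072 ]
handle R edge low [0.5785 0.2753 0.072 ]
handle L edge top [0.513  0.2875 0.072 ]
handle L lo [0.5723 0.2594 0.072 ]
```

```bash
cat >> h.py <<'E'
HC=np.array([.597,-.0104]);HP=156.0
RC=np.array([.541,.285]);RP=154.4
def pt(C,psi,x,y): a=np.radians(psi);return np.array(C)+[x*np.cos(a)-y*np.sin(a),x*np.sin(a)+y*np.cos(a)]
E
python3 - <<'E'
from h import *
def big(c,u,v,w,h,polys):
    im=cv2.resize(c["color"][v:v+h,u:u+w],(400,600),interpolation=cv2.INTER_CUBIC);s=400/w
    for P,col in polys:
        q=np.array([((proj(c,p)-[u-.0,v])*s) for p in P]);cv2.polylines(im,[np.round(q).astype(int)],False,col,1,cv2.LINE_AA)
    return im
c=load("w2");H=lambda x,y,z:np.append(pt(HC,HP,x,y),z)
po=[([H(76,y,.04) if 0 else H(.0756,y,.04),H(.0509,y,.04)],(0,255,0)) for y in(-.008,.008)]
po+=[([H(.076,y,.012),H(.04,y,.012)],(0,0,255)) for y in(-.008,.008)]
po+=[([H(-.046,-.015,.044),H(-.046,.015,.044)],(0,255,255))]
a=big(c,60,15,90,135,po)
c=load("w1");G=lambda x,y,z:np.append(pt(RC,RP,x,y),z)
po=[([G(sx*.055,sy*.028,.008) for sx,sy in((-1,-1),(1,-1),(1,1),(-1,1),(-1,-1))],(0,255,0)),([G(sx*.042,sy*.009,.072) for sx,sy in((-1,-1),(1,-1),(1,1),(-1,1),(-1,-1))],(0,255,255))]
b=big(c,165,150,110,165,po)
cv2.imwrite("pics/ov.png",np.hstack([a,b]))
E
```

```text
(no output)
```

View pics/ov.png

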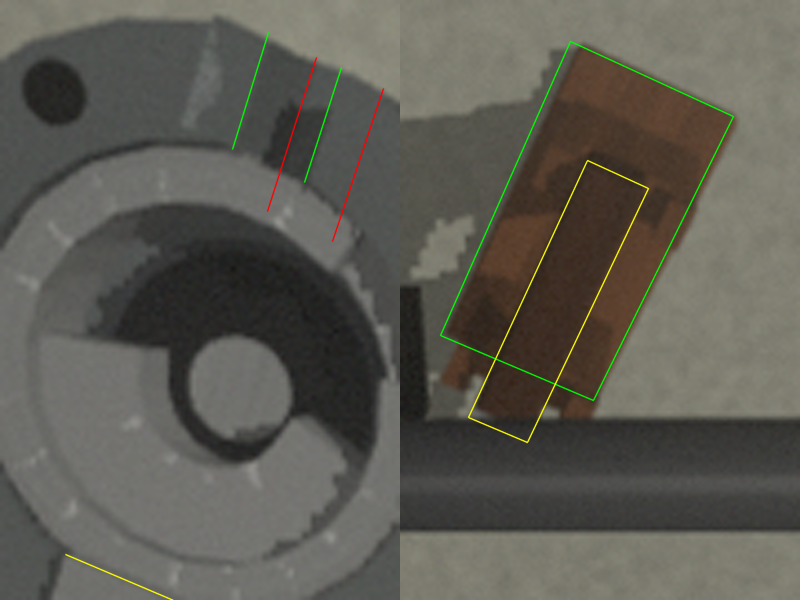

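Run:
```python
from h import *
s,d=load("scene"),load("side")
for n,C,o,ps in [("scene",s,(195,198),[(138,47),(170,38),(152,73),(178,66)]),("side",d,(222,191),[(76,90),(60,112),(108,95),(108,120)])]:
    for p in ps:
        w=ray(C,o[0]+p[0]/5,o[1]+p[1]/5,.04)[:2]-HC;a=np.radians(HP)
        print(n,p,"housing xy mm",(1e3*np.array([w[0]*np.cos(a)+w[1]*np.sin(a),-w[0]*np.sin(a)+w[1]*np.cos(a)])).round(1))
c=load("w2");a=c["color"][15:85,60:155].astype(np.float32)
b=cv2.resize(cv2.cvtColor(a.astype(np.uint8),cv2.COLOR_BGR2GRAY),(760,560),interpolation=cv2.INTER_CUBIC)
b=cv2.createCLAHE(3,(3,3)).apply(b);b=cv2.cvtColor(b,cv2.COLOR_GRAY2BGR)
c2=crop(s,228,213,40,30);c3=crop(d,242,210,40,30)
m=np.vstack([cv2.resize(b,(400,300)),]);cv2.imwrite("pics/sl.png",np.vstack([np.hstack([cv2.resize(b,(400,300)),c2]),np.hstack([c3,crop(load("w2"),108,45,80,60)])]))
```

```text
scene (138, 47) housing xy mm [71.4  9.8]
scene (170, 38) housing xy mm [72.4 -8.9]
scene (152, 73) housing xy mm [48.2 10.1]
scene (178, 66) housing xy mm [48.6 -4.7]
side (76, 90) housing xy mm [68.9 -5.7]
side (60, 112) housing xy mm [72.8 12.3]
side (108, 95) housing xy mm [51.7 -5.9]
side (108, 120) housing xy mm [47.2 12.3]
```

View pics/sl.png

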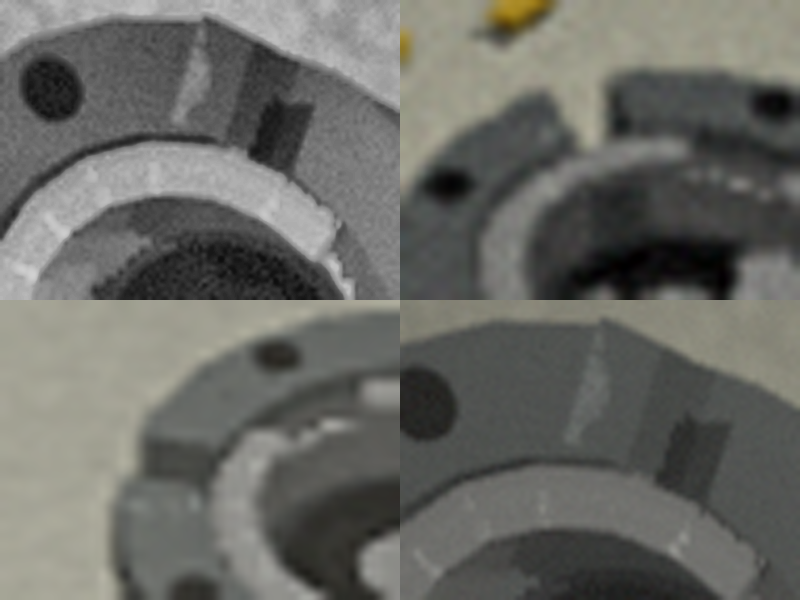

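The rest model lies exactly on its outline. The slot edges are ambiguous because the gripper's shadow falls on the rim, so I'll take one vertical look from straight above the slot.

>>> {"op": "drive_tool", "data": {
  "rows": [0.0135,-0.0425,0.017,0,0,0,1,0.0135,-0.0425,0.017,0,0,0,1,0.0135,-0.0425,0.017,0,0,0,1,0,0,0,0,0,0,1,0,0,0,0,0,0,1]
}}

```text
time_s: 3.0
tool_pos: [0.6266, 0.0096, 0.3543]
tool_rot: [179.9, 0.0, -179.8]
force: [-0.6, 1.0, 0.6]
grip_width: 0.0868
grasp_force: 0.0
```

Run:
```python
from h import *
o=get_obs();print(o["tool_pos"],o["tool_rot"])
c=cam("wrist");np.save("w3.npy",c,allow_pickle=True)
H=lambda x,y,z:np.append(pt(HC,HP,x,y),z)
p=proj(c,H(.04,0,.04));u,v=int(p[0]-67),max(0,int(p[1]-50));print(p,u,v)
im=cv2.resize(c["color"][v:v+100,u:u+133],(798,600),interpolation=cv2.INTER_CUBIC)
for y in(-.008,.008):
  for z,col in((.04,(0,255,0)),(.012,(0,0,255))):
    q=[tuple(np.round((proj(c,H(x,y,z))-[u,v])*6).astype(int)) for x in(.076,.0515)]
    cv2.line(im,q[0],q[1],col,1)
cv2.imwrite("pics/w3.png",im)
```

```text
[0.62659927 0.0095979  0.35427496] [ 1.79882094e+02  4.55514487e-02 -1.79800055e+02]
[248.78806274 107.67435405] 181 57
```

View pics/w3.png

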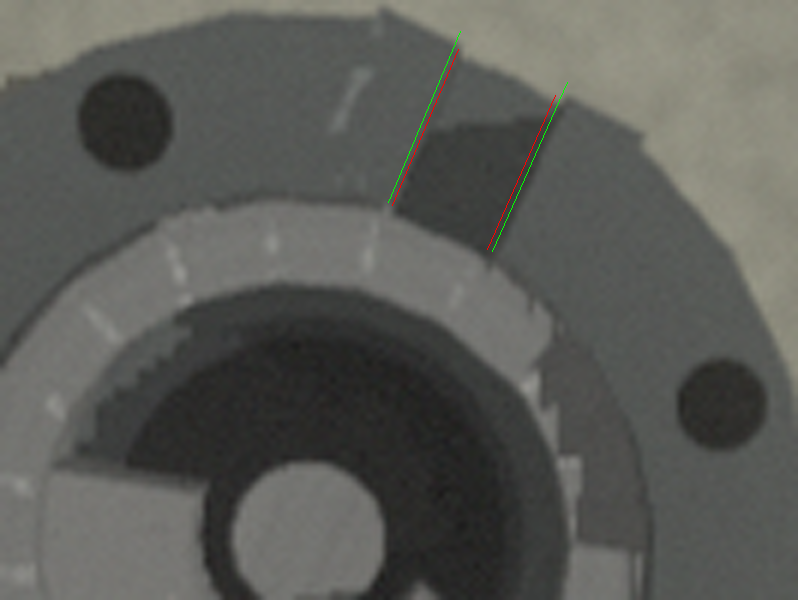

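The slot edges in the image coincide with the model lines (psi = 156°). The ring spans the slot, with its end at (545,330). Next I'll fetch the pick.

>>> {"op": "drive_tool", "data": {
  "rows": [0.0171,0.0551,0,0,0,0,1,0.0171,0.0551,0,0,0,0,1,0.0171,0.0551,0,0,0,0,1,0.0171,0.0551,0,0,0,0,1,0.0171,0.0551,0,0,0,0,1]
}}

```text
time_s: 3.68
tool_pos: [0.5396, 0.2867, 0.3546]
tool_rot: [179.9, 0.1, -179.8]
force: [-0.0, 0.8, -0.1]
grip_width: 0.0868
grasp_force: 0.0
```

>>> {"op": "drive_tool", "data": {
  "rows": [0,0,0,0,0,0.15,1,0,0,0,0,0,0.15,1,0,0,0,0,0,0.15,1,0,0,0.025,0,0,0,1,0,0,0,0,0,0,1]
}}

```text
time_s: 4.3
tool_pos: [0.5397, 0.2844, 0.3273]
tool_rot: [-179.9, -0.1, 154.4]
force: [0.5, 0.8, -1.5]
grip_width: 0.0869
grasp_force: 0.0
```

```bash
cat >> h.py <<'E'
def go(p,yaw,n=5):
    o=get_obs();M=R.from_euler("xyz",o["tool_rot"],degrees=True);T=R.from_euler("xyz",[180,0,yaw],degrees=True)
    d=M.inv().apply(np.array(p)-o["tool_pos"]);r=(M.inv()*T).as_rotvec()
    print("at",o["tool_pos"].round(4),o["tool_rot"].round(2),"shift",d.round(4),"turn",r.round(4),"/n",(d/n).round(5))
E
python3 -c "
from h import *
go([.541,.285,.226],154.4,4)"
```

```text
at [0.5397 0.2844 0.3273] [-1.7987e+02 -1.3000e-01  1.5444e+02] shift [-0.0012  0.0014  0.1013] turn [-0.0022 -0.0024  0.0006] /n [-0.00029  0.00034  0.02534]
```

>>> {"op": "drive_tool", "data": {
  "rows": [-0.0003,0.0003,0.026,0,0,0,1,-0.0003,0.0003,0.026,0,0,0,1,-0.0003,0.0003,0.026,0,0,0,1,-0.0003,0.0003,0.023,0,0,0,1,0,0,0,0,0,0,1]
}}

```text
time_s: 4.92
tool_pos: [0.5419, 0.2839, 0.2269]
tool_rot: [-179.9, -0.1, 154.3]
force: [-1.2, -0.1, -0.8]
grip_width: 0.0872
grasp_force: 0.0
```

>>> {"op": "drive_tool", "data": {
  "rows": [0,0,0,0,0,0,-0.3,0,0,0,0,0,0,-1,0,0,0,0,0,0,-1,0,0,0,0,0,0,-1,0,0,0,0,0,0,-1],
  "grip_force": 40
}}

```text
time_s: 5.55
tool_pos: [0.5428, 0.2829, 0.2279]
tool_rot: [180.0, 0.0, 154.2]
force: [0.3, 0.1, -0.7]
grip_width: 0.0447
grasp_force: 0.0
```

>>> {"op": "drive_tool", "data": {
  "rows": [0,0,0,0,0,0,-1,0,0,0,0,0,0,-1,0,0,0,0,0,0,-1]
}}

```text
time_s: 5.92
tool_pos: [0.5428, 0.2829, 0.2278]
tool_rot: [180.0, -0.0, 154.2]
force: [0.3, 0.2, -0.6]
grip_width: 0.0177
grasp_force: 40.0
```

>>> {"op": "drive_tool", "data": {
  "rows": [0,0,-0.02,0,0,0,-1,0,0,-0.025,0,0,0,-1,0,0,-0.02,0,0,0,-1,0,0,0,0,0,-0.031,-1]
}}

```text
time_s: 6.42
tool_pos: [0.5435, 0.2833, 0.2955]
tool_rot: [179.8, 0.2, 156.1]
force: [-0.4, 0.4, -0.7]
grip_width: 0.0174
grasp_force: 40.0
```

>>> {"op": "drive_tool", "data": {
  "rows": [-0.0182,-0.0486,0,0,0,0,-1,-0.0182,-0.0486,0,0,0,0,-1,-0.0182,-0.0486,0,0,0,0,-1,-0.0182,-0.0486,0,0,0,0,-1,-0.015,-0.04,0,0,0,0,-1]
}}

```text
time_s: 7.05
tool_pos: [0.5269, 0.0307, 0.2921]
tool_rot: [-180.0, -0.0, 156.0]
force: [0.1, -0.5, -0.5]
grip_width: 0.0176
grasp_force: 40.0
```

>>> {"op": "drive_tool", "data": {
  "rows": [0,0,0,0,0,0,-1,0,0,0,0,0,0,-1]
}}

```text
time_s: 7.3
tool_pos: [0.5275, 0.0336, 0.2923]
tool_rot: [180.0, -0.1, 156.0]
force: [0.2, 0.9, -0.6]
grip_width: 0.0177
grasp_force: 40.0
```

Run:
```python
from h import *
go([.5189,.0244,.29],156,1)
o=get_obs();M=R.from_euler("xyz",o["tool_rot"],degrees=True).as_matrix()
Rp=M@np.diag([1,-1,-1]);O=o["tool_pos"]+M@[.0025,0,.1658]
W=lambda *p:O+Rp@np.array(p)
ims=[]
for n in("scene","side"):
    c=cam(n);np.save(n+"2.npy",c,allow_pickle=True)
    p=proj(c,W(-.05,0,-.02));u,v=int(p[0]-33),int(p[1]-50);
    im=cv2.resize(c["color"][v:v+100,u:u+67],(400,600),interpolation=cv2.INTER_CUBIC);s=6
    def L(P,col): cv2.polylines(im,[np.array([np.round((proj(c,q)-[u,v])*s) for q in P]).astype(int)],False,col,1)
    L([W(-.073,-.0045,-.042),W(-.057,-.0045,-.042),W(-.057,.0045,-.042),W(-.073,.0045,-.042),W(-.073,-.0045,-.042)],(0,255,0))
    L([W(-.042,0,0),W(-.07,0,0),W(-.07,0,-.042)],(0,0,255))
    H=lambda x,y,z:np.append(pt(HC,HP,x,y),z)
    for y in(-.008,.008): L([H(.076,y,.04),H(.0515,y,.04)],(255,255,0))
    ims.append(im)
cv2.imwrite("pics/foot.png",np.hstack(ims))
```

```text
at [0.5275 0.0336 0.2923] [ 1.7999e+02 -6.0000e-02  1.5605e+02] shift [ 0.0041 -0.0119  0.0023] turn [ 0.0002 -0.001   0.0008] /n [ 0.00406 -0.01191  0.00228]
```

View pics/foot.png

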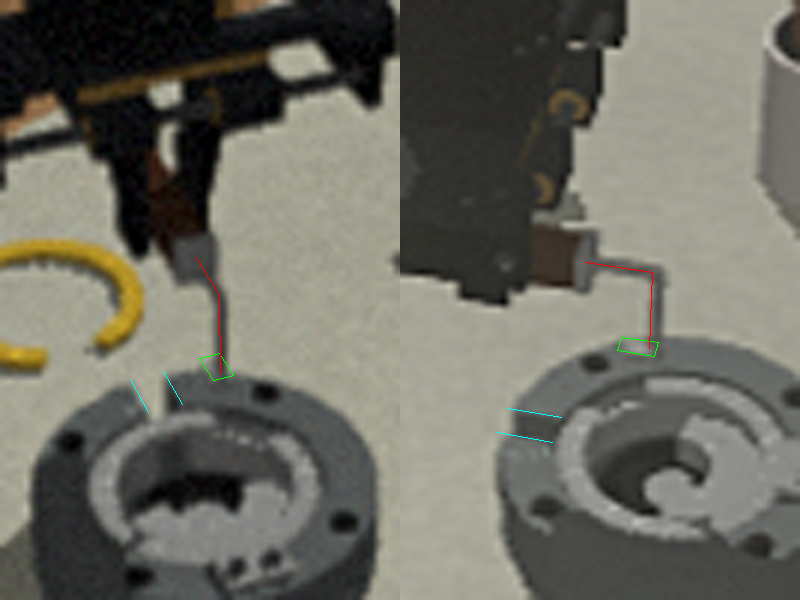

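The picture shows the predicted shank within about 1 px of the real one in both views (scene (222,330), side (657,300)). The foot is about 12 mm to the side of the slot axis, as computed. Next: shift over the bore and go down.

>>> {"op": "drive_tool", "data": {
  "rows": [0.0045,-0.0119,0,0,0,0,-1,0,0,0.01,0,0,0,-1,0,0,0,0,0,0,-1]
}}

```text
time_s: 7.78
tool_pos: [0.5181, 0.0242, 0.2817]
tool_rot: [-180.0, -0.1, 156.0]
force: [0.0, -0.0, -0.9]
grip_width: 0.0175
grasp_force: 40.0
```

```bash
python3 -c "
from h import *
go(np.append(pt(HC,HP,.086,0),.235),156,4)"
```

```text
at [0.5181 0.0242 0.2817] [-1.7995e+02 -9.0000e-02  1.5602e+02] shift [-0.0002  0.0005  0.0467] turn [-0.0009 -0.0017  0.0003] /n [-5.000e-05  1.300e-04  1.166e-02]
```

>>> {"op": "drive_tool", "data": {
  "rows": [0,0.0003,0.015,0,0,0,-1,0,0.0002,0.015,0,0,0,-1,0,0,0.01,0,0,0,-1,0,0,0.007,0,0,0,-1,0,0,0,0,0,0,-1]
}}

```text
time_s: 8.4
tool_pos: [0.5188, 0.0244, 0.2351]
tool_rot: [-180.0, -0.0, 156.0]
force: [-0.5, 0.2, -0.3]
grip_width: 0.0172
grasp_force: 40.0
```

```bash
python3 -c "
from h import *
go(np.append(pt(HC,HP,.1015,0),.235),156,4);print(get_obs()['force'])"
```

```text
at [0.5188 0.0244 0.2351] [-1.7996e+02 -5.0000e-02  1.5600e+02] shift [ 0.0159 -0.      0.0002] turn [-0.0007 -0.0008 -0.    ] /n [ 3.97e-03 -0.00e+00  4.00e-05]
[-0.51978386  0.17684886 -0.30073245]
```

>>> {"op": "drive_tool", "data": {
  "rows": [0.005,0,0,0,0,0,-1,0.005,0,0,0,0,0,-1,0.005,0,0,0,0,0,-1,0.0012,0,0,0,0,0,-1,0,0,0,0,0,0,-1]
}}

```text
time_s: 9.02
tool_pos: [0.5041, 0.0312, 0.2359]
tool_rot: [180.0, 0.0, 156.0]
force: [0.9, 0.2, 0.7]
grip_width: 0.0175
grasp_force: 40.0
```

>>> {"op": "drive_tool", "data": {
  "rows": [0,0,-0.003,0,0,0,-1,0,0,-0.003,0,0,0,-1,0,0,-0.003,0,0,0,-1,0,0,-0.003,0,0,0,-1,0,0,0,0,0,0,-1]
}}

```text
time_s: 9.65
tool_pos: [0.5042, 0.0311, 0.2481]
tool_rot: [180.0, 0.0, 156.0]
force: [0.9, 0.1, -1.8]
grip_width: 0.0174
grasp_force: 40.0
```

Run:
```python
from h import *
go(np.append(pt(HC,HP,.102,0),.26),156,4);o=get_obs();print(o['force'],o['wrist_torque'])
```

```text
at [0.5042 0.0311 0.2481] [1.7998e+02 2.0000e-02 1.5601e+02] shift [ 0.0004 -0.0002 -0.0119] turn [0.0004 0.0003 0.0001] /n [ 9.00e-05 -5.00e-05 -2.99e-03]
[ 0.85515595  0.08241522 -1.75980543] [-0.01165526 -0.01149668  0.00186463]
```

>>> {"op": "drive_tool", "data": {
  "rows": [0,0,-0.003,0,0,0,-1,0,0,-0.003,0,0,0,-1,0,0,-0.003,0,0,0,-1,0,0,-0.003,0,0,0,-1,0,0,-0.002,0,0,0,-1]
}}

```text
time_s: 10.28
tool_pos: [0.5042, 0.0311, 0.262]
tool_rot: [180.0, 0.0, 156.0]
force: [0.0, -0.5, -1.9]
grip_width: 0.0176
grasp_force: 40.0
```

>>> {"op": "drive_tool", "data": {
  "rows": [0,0,0,0,0,0,-1,0,0,0,0,0,0,-1,0,0,0,0,0,0,-1]
}}

```text
time_s: 10.65
tool_pos: [0.5041, 0.0311, 0.2616]
tool_rot: [-180.0, -0.0, 156.0]
force: [-0.2, -0.6, -1.3]
grip_width: 0.0177
grasp_force: 40.0
```

Run:
```python
from h import *
F=[]
for i in range(4):
    c=cam("side");o=get_obs();F.append(np.r_[o["force"],o["wrist_torque"]])
print(np.mean(F,0).round(3),o["tool_pos"])
s=cam("scene")
np.save("side3.npy",c,allow_pickle=True);np.save("scene3.npy",s,allow_pickle=True)
# bright ring pixels change near slot end
H=lambda x,y,z:np.append(pt(HC,HP,x,y),z)
g=lambda c,p:cv2.cvtColor(c["color"],cv2.COLOR_BGR2GRAY)[int(round(p[1])),int(round(p[0]))]
for n,c in(("side",c),("scene",s)):
    c0=load(n)
    for y in(.02,.012,0,-.01):
        print(n,y,[(z,g(c0,proj(c0,H(.0445,y,z/1e3))),g(c,proj(c,H(.0445,y,z/1e3)))) for z in(38,46,50,54,58,62)])
```

```text
[ 6.800e-02 -1.000e-03 -1.512e+00 -3.300e-02 -1.000e-02  8.000e-03] [0.50410167 0.03108448 0.26169101]
side 0.02 [(38, np.uint8(136), np.uint8(154)), (46, np.uint8(141), np.uint8(112)), (50, np.uint8(140), np.uint8(88)), (54, np.uint8(142), np.uint8(89)), (58, np.uint8(134), np.uint8(89)), (62, np.uint8(129), np.uint8(90))]
side 0.012 [(38, np.uint8(144), np.uint8(87)), (46, np.uint8(144), np.uint8(92)), (50, np.uint8(147), np.uint8(91)), (54, np.uint8(148), np.uint8(94)), (58, np.uint8(125), np.uint8(93)), (62, np.uint8(89), np.uint8(91))]
side 0 [(38, np.uint8(145), np.uint8(92)), (46, np.uint8(145), np.uint8(92)), (50, np.uint8(132), np.uint8(90)), (54, np.uint8(109), np.uint8(93)), (58, np.uint8(85), np.uint8(133)), (62, np.uint8(106), np.uint8(130))]
side -0.01 [(38, np.uint8(144), np.uint8(89)), (46, np.uint8(139), np.uint8(127)), (50, np.uint8(75), np.uint8(135)), (54, np.uint8(107), np.uint8(130)), (58, np.uint8(106), np.uint8(133)), (62, np.uint8(109), np.uint8(129))]
scene 0.02 [(38, np.uint8(117), np.uint8(48)), (46, np.uint8(69), np.uint8(63)), (50, np.uint8(102), np.uint8(74)), (54, np.uint8(86), np.uint8(72)), (58, np.uint8(72), np.uint8(64)), (62, np.uint8(76), np.uint8(73))]
scene 0.012 [(38, np.uint8(123), np.uint8(83)), (46, np.uint8(96), np.uint8(81)), (50, np.uint8(108), np.uint8(68)), (54, np.uint8(143), np.uint8(66)), (58, np.uint8(155), np.uint8(64)), (62, np.uint8(150), np.uint8(85))]
scene 0 [(38, np.uint8(123), np.uint8(63)), (46, np.uint8(64), np.uint8(75)), (50, np.uint8(45), np.uint8(59)), (54, np.uint8(49), np.uint8(104)), (58, np.uint8(58), np.uint8(114)), (62, np.uint8(85), np.uint8(108))]
scene -0.01 [(38, np.uint8(120), np.uint8(66)), (46, np.uint8(65), np.uint8(63)), (50, np.uint8(70), np.uint8(74)), (54, np.uint8(79), np.uint8(91)), (58, np.uint8(71), np.uint8(126)), (62, np.uint8(90), np.uint8(123))]
```

>>> {"op": "drive_tool", "data": {
  "rows": [0.003,0,0,0,0,0,-1,0.003,0,0,0,0,0,-1,0.003,0,0,0,0,0,-1,0.003,0,0,0,0,0,-1,0.003,0,0,0,0,0,-1]
}}

```text
time_s: 11.52
tool_pos: [0.4902, 0.0373, 0.2618]
tool_rot: [180.0, 0.0, 156.0]
force: [0.3, -0.1, -0.8]
grip_width: 0.0177
grasp_force: 40.0
```

>>> {"op": "drive_tool", "data": {
  "rows": [0.0025,0,0,0,0,0,-1,0,0,0,0,0,0,-1]
}}

```text
time_s: 11.78
tool_pos: [0.4879, 0.0384, 0.2618]
tool_rot: [180.0, -0.0, 156.0]
force: [-0.5, 0.8, -2.4]
grip_width: 0.0174
grasp_force: 40.0
```

Run:
```python
from h import *
go(np.append(pt(HC,HP,.119,0),.26),156,4);o=get_obs();print(o['force'],o['wrist_torque'])
H=lambda x,y,z:np.append(pt(HC,HP,x,y),z)
for n in("side","scene"):
    c=cam(n);g=cv2.cvtColor(c["color"],cv2.COLOR_BGR2GRAY)
    def v(p): q=proj(c,p);return int(g[int(round(q[1])),int(round(q[0]))])
    for y in(.0,-.008):
      for z in(.046,.056,.06): print(n,y,z,[v(H(x/1e3,y,z)) for x in range(34,74,4)])
```

```text
at [0.4879 0.0384 0.2618] [ 1.7999e+02 -2.0000e-02  1.5602e+02] shift [-0.0005 -0.0002  0.0018] turn [ 0.0001 -0.0003  0.0004] /n [-1.2e-04 -4.0e-05  4.4e-04]
[-0.47991518  0.81465305 -2.39346209] [ 0.06416843  0.08898762 -0.02024216]
side 0.0 0.046 [104, 185, 87, 80, 74, 76, 93, 90, 92, 93]
side 0.0 0.056 [89, 88, 73, 112, 93, 92, 115, 119, 90, 146]
side 0.0 0.06 [92, 74, 94, 105, 92, 105, 125, 128, 133, 161]
side -0.008 0.046 [149, 82, 73, 68, 93, 95, 115, 140, 86, 93]
side -0.008 0.056 [76, 68, 94, 110, 91, 94, 125, 133, 140, 168]
side -0.008 0.06 [72, 81, 109, 112, 91, 98, 131, 128, 152, 173]
scene 0.0 0.046 [46, 38, 36, 55, 55, 88, 67, 61, 61, 91]
scene 0.0 0.056 [67, 57, 75, 66, 75, 72, 68, 91, 104, 119]
scene 0.0 0.06 [82, 75, 82, 71, 60, 68, 74, 104, 96, 159]
scene -0.008 0.046 [50, 48, 51, 70, 83, 83, 82, 80, 60, 65]
scene -0.008 0.056 [63, 84, 88, 87, 87, 77, 89, 107, 72, 72]
scene -0.008 0.06 [85, 82, 82, 87, 77, 87, 107, 115, 72, 76]
```

>>> {"op": "drive_tool", "data": {
  "rows": [0,0,0.004,0,0,0,-1,0,0,0.004,0,0,0,-1,0,0,0.004,0,0,0,-1,0,0,0.004,0,0,0,-1,0,0,0.004,0,0,0,-1]
}}

```text
time_s: 12.5
tool_pos: [0.4882, 0.0382, 0.2415]
tool_rot: [180.0, 0.0, 156.0]
force: [0.3, -1.0, -1.1]
grip_width: 0.0177
grasp_force: 40.0
```

>>> {"op": "drive_tool", "data": {
  "rows": [0,0,0.004,0,0,0,-1,0,0,0,0,0,0,-1,0,0,0,0,0,0,-1]
}}

```text
time_s: 12.88
tool_pos: [0.4882, 0.0382, 0.2378]
tool_rot: [180.0, 0.0, 156.0]
force: [0.5, 0.8, -1.1]
grip_width: 0.0176
grasp_force: 40.0
```

Run:
```python
from h import *
H=lambda x,y,z:np.append(pt(HC,HP,x,y),z)
F=[]
for n in("side","scene","side","scene"):
    c=cam(n);o=get_obs();F.append(np.r_[o["force"],o["wrist_torque"]])
    g=cv2.cvtColor(c["color"],cv2.COLOR_BGR2GRAY)
    def v(p): q=proj(c,p);return int(g[int(round(q[1])),int(round(q[0]))])
    for y in(.018,.013,-.008,-.012):
        print(n,y,[v(H(x/1e3,y,.046)) for x in range(34,76,3)])
print(np.mean(F,0).round(2),o["tool_pos"])
```

```text
side 0.018 [94, 95, 93, 88, 90, 80, 93, 94, 94, 93, 87, 77, 94, 149]
side 0.013 [88, 94, 90, 87, 97, 89, 82, 89, 95, 94, 90, 91, 114, 141]
side -0.008 [151, 83, 90, 73, 66, 81, 98, 89, 98, 93, 92, 91, 92, 146]
side -0.012 [86, 89, 75, 73, 92, 101, 94, 102, 92, 87, 93, 87, 103, 165]
scene 0.018 [62, 46, 42, 39, 38, 39, 39, 55, 71, 71, 71, 67, 67, 119]
scene 0.013 [72, 72, 54, 71, 71, 48, 94, 50, 54, 61, 73, 71, 64, 62]
scene -0.008 [53, 51, 47, 48, 48, 71, 72, 72, 80, 75, 75, 69, 70, 70]
scene -0.012 [54, 43, 48, 70, 80, 80, 86, 79, 79, 73, 112, 112, 70, 79]
side 0.018 [95, 96, 93, 89, 92, 78, 94, 94, 94, 92, 88, 77, 95, 149]
side 0.013 [88, 96, 92, 90, 96, 93, 85, 89, 93, 92, 89, 91, 115, 141]
side -0.008 [150, 82, 89, 72, 69, 81, 97, 90, 98, 93, 94, 91, 92, 146]
side -0.012 [85, 90, 73, 69, 92, 102, 94, 102, 91, 88, 92, 89, 103, 164]
scene 0.018 [65, 57, 46, 47, 37, 46, 46, 46, 61, 61, 70, 64, 64, 117]
scene 0.013 [69, 69, 52, 70, 70, 37, 93, 42, 61, 66, 65, 73, 66, 69]
scene -0.008 [57, 53, 49, 44, 44, 68, 78, 78, 77, 69, 69, 67, 63, 63]
scene -0.012 [52, 46, 41, 74, 80, 80, 88, 76, 76, 76, 111, 111, 66, 75]
[ 0.45  0.08 -1.48  0.   -0.02  0.03] [0.48822316 0.03820241 0.23792115]
```

>>> {"op": "drive_tool", "data": {
  "rows": [0,0,0.004,0,0,0,-1,-0.006,0,0,0,0,0,-1,-0.009,0,0,0,0,0,-1,-0.009,0,0,0,0,0,-1,-0.008,0,0,0,0,0,-1]
}}

```text
time_s: 13.7
tool_pos: [0.5182, 0.0247, 0.2338]
tool_rot: [-180.0, 0.0, 156.0]
force: [0.2, 0.2, -0.8]
grip_width: 0.0177
grasp_force: 40.0
```

>>> {"op": "drive_tool", "data": {
  "rows": [0,0,0,0,0,0,-1,0,0,-0.01,0,0,0,-1,0,0,-0.02,0,0,0,-1,0,0,-0.03,0,0,0,-1,0,0,-0.045,0,0,0,-1]
}}

```text
time_s: 14.32
tool_pos: [0.5165, 0.0253, 0.3393]
tool_rot: [-179.9, -0.1, 156.0]
force: [1.0, 1.0, -0.9]
grip_width: 0.0176
grasp_force: 40.0
```

>>> {"op": "drive_tool", "data": {
  "rows": [-0.045,0,-0.015,0,0,0,-1,-0.045,0,0,0,0,0,-1,-0.04,0,0,0,0,0,-1,0,0,0,0,0,0,-1,0,0,0,0,0,0,-1]
}}

```text
time_s: 14.95
tool_pos: [0.6356, -0.0272, 0.3538]
tool_rot: [180.0, -0.1, 156.0]
force: [-0.5, 0.6, -1.1]
grip_width: 0.0176
grasp_force: 40.0
```

Run:
```python
from h import *
o=get_obs();print(o["tool_pos"],o["tool_rot"],o["force"])
H=lambda x,y,z:np.append(pt(HC,HP,x,y),z)
T=[]
for n in("wrist","scene","side"):
    c=cam(n);np.save(n+"4.npy",c,allow_pickle=True)
    p=proj(c,H(.015,0,.04))
    if n=="wrist":
        u,v=max(0,int(p[0]-75)),max(0,int(p[1]-100));w,h=150,200;im=cv2.resize(c["color"][v:v+h,u:u+w],(450,600),interpolation=cv2.INTER_CUBIC)
    else:
        u,v=int(p[0]-35),int(p[1]-30);w,h=70,60;im=cv2.resize(c["color"][v:v+h,u:u+w],(350,300),interpolation=cv2.INTER_CUBIC)
    print(n,p,u,v);T.append(im)
cv2.imwrite("pics/last.png",np.hstack([T[0],np.vstack(T[1:])]))
```

```text
[ 0.63556815 -0.02724743  0.35380064] [ 1.79991064e+02 -6.63685001e-02  1.56020733e+02] [-0.48933706  0.56678431 -1.06205347]
wrist [253.75505394 119.50546443] 178 19
scene [233.35139923 219.30559559] 198 189
side [256.80577462 213.79788078] 221 183
```

View pics/last.png

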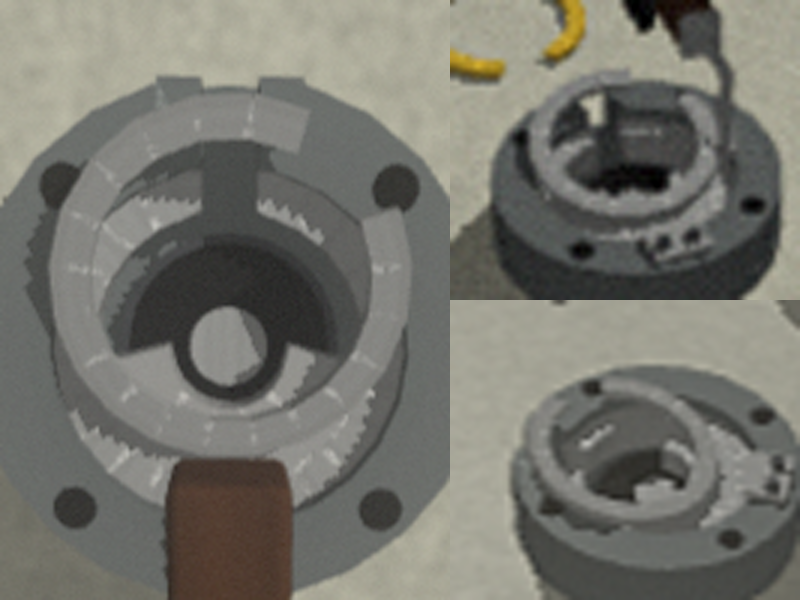

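The picture shows the ring lying across the slot on the rim, about 15 mm outward: outer top (230,95), bottom (230,457), left (50,265), right (410,262) in the wrist crop. Next the pick goes back to its rest.

>>> {"op": "drive_tool", "data": {
  "rows": [0.049,0,0,0,0,0.031,-1,0.049,0,0,0,0,0,-1,0.0225,0.0491,0,0,0,0,-1,0.0225,0.0491,0,0,0,0,-1,0.0225,0.0491,0,0,0,0,-1]
}}

```text
time_s: 15.72
tool_pos: [0.5495, 0.1773, 0.3547]
tool_rot: [179.9, 0.0, 154.3]
force: [0.5, -0.5, -1.7]
grip_width: 0.0174
grasp_force: 40.0
```

>>> {"op": "drive_tool", "data": {
  "rows": [0.0225,0.0491,0,0,0,0,-1,0.0145,0.041,0,0,0,0,-1,0,0,0,0,0,0,-1,0,0,0,0,0,0,-1]
}}

```text
time_s: 16.23
tool_pos: [0.5559, 0.2722, 0.354]
tool_rot: [-180.0, 0.0, 154.2]
force: [0.7, -0.7, -0.8]
grip_width: 0.0177
grasp_force: 40.0
```

Run:
```python
from h import *
go([.5428,.2829,.2278],154.2,4)
c=load("wrist4");k=1/3
a=np.radians(HP);Rm=np.array([[np.cos(a),np.sin(a)],[-np.sin(a),np.cos(a)]])
P=lambda x,y,z:Rm@(ray(c,178+x*k,19+y*k,z)[:2]-HC)*1e3
for n,q,z in [("top out",(230,95),.046),("top in",(232,141),.046),("bot out",(230,457),.038),("bot in",(228,410),.038),("L out",(50,265),.042),("R out",(410,262),.042),("endout",(310,107),.045),("endin",(303,152),.045)]+[("bolt",b,.04) for b in((61,184),(396,187),(381,509),(75,507))]:
    print(n,P(*q,z).round(1))
```

```text
at [0.5559 0.2722 0.354 ] [-1.7997e+02  2.0000e-02  1.5425e+02] shift [0.0165 0.004  0.1262] turn [-0.0006  0.0004  0.0008] /n [0.00413 0.00099 0.03154]
top out [68.9 -0.7]
top in [57.5 -1.3]
bot out [-30.7  -0.8]
bot in [-16.5  -0.2]
L out [25.1 49.7]
R out [ 26.  -51.2]
endout [ 66.1 -22. ]
endin [ 54.8 -20.4]
bolt [46.8 46. ]
bolt [ 46.1 -46.6]
bolt [-46.2 -46.4]
bolt [-45.8  45.9]
```

>>> {"op": "drive_tool", "data": {
  "rows": [0.0165,0.004,0.025,0,0,0,-1,0,0,0.03,0,0,0,-1,0,0,0,0,0,0,-1,0,0,0,0,0,0,-1]
}}

```text
time_s: 16.73
tool_pos: [0.544, 0.2824, 0.3002]
tool_rot: [179.9, 0.1, 154.1]
force: [-0.1, -0.3, -0.7]
grip_width: 0.0176
grasp_force: 40.0
```

```bash
python3 -c "
from h import *
go([.5428,.2829,.2278],154.2,5)"
```

```text
at [0.544  0.2824 0.3002] [1.7993e+02 7.0000e-02 1.5412e+02] shift [ 0.0013 -0.0002  0.0724] turn [ 0.0012  0.0013 -0.0014] /n [ 2.700e-04 -4.000e-05  1.448e-02]
```

>>> {"op": "drive_tool", "data": {
  "rows": [0.001,0,0.025,0,0,0,-1,0,0,0.025,0,0,0,-1,0,0,0.012,0,0,0,-1,0,0,0.006,0,0,0,-1,0,0,0.003,0,0,0,-1]
}}

```text
time_s: 17.35
tool_pos: [0.5428, 0.284, 0.2286]
tool_rot: [179.9, 0.1, 154.2]
force: [-0.1, -0.0, -1.9]
grip_width: 0.0175
grasp_force: 40.0
```

>>> {"op": "drive_tool", "data": {
  "rows": [0,0,0.001,0,0,0,-1,0,0,0,0,0,0,-1]
}}

```text
time_s: 17.6
tool_pos: [0.5427, 0.2841, 0.2277]
tool_rot: [179.9, 0.0, 154.2]
force: [-0.0, -0.5, 2.3]
grip_width: 0.0175
grasp_force: 40.0
```

>>> {"op": "drive_tool", "data": {
  "rows": [0,0,0,0,0,0,-0.1,0,0,0,0,0,0,0,0,0,0,0,0,0,0,0,0,-0.02,0,0,0,0,0,0,-0.04,0,0,0,0]
}}

```text
time_s: 18.23
tool_pos: [0.5418, 0.2838, 0.2869]
tool_rot: [-179.9, -0.1, 154.2]
force: [-0.4, -0.0, 0.5]
grip_width: 0.0431
grasp_force: 0.0
```

>>> {"op": "drive_tool", "data": {
  "rows": [0,0,-0.05,0,0,0,0,0,0,0,0,0,0,0]
}}

```text
time_s: 18.48
tool_pos: [0.5439, 0.2845, 0.3435]
tool_rot: [179.5, 0.3, 154.2]
force: [0.2, -0.2, -0.2]
grip_width: 0.0435
grasp_force: 0.0
```

Run:
```python
from h import *
o=get_obs();print(o["qpos"].round(1),o["grip_width"])
# check pick as it lies: compare image around rest with first pictures
for n in("scene","side"):
    c=cam(n);c0=load(n)
    p=proj(c,[.541,.285,.05]);u,v=map(int,p)
    d=cv2.absdiff(cv2.GaussianBlur(c["color"],(3,3),0),cv2.GaussianBlur(c0["color"],(3,3),0))[v-18:v+22,u-25:u+25].max(2)
    print(n);print("\n".join("".join("#" if x>30 else "." for x in r) for r in d[::2]))
go(np.append(pt(HC,HP,.0632,-.001),.30),66,1);go(np.append(pt(HC,HP,.0632,-.001),.30),246,1)
```

```text
[-41.5  15.8  13.7  94.   -4.   70.   37.2] 0.043461120336334064
scene
..................................................
..................................................
..................................................
..................................................
..................................................
..................................................
..................................................
..................................................
..................................................
..................................................
..................................................
..................................................
..................................................
..................................................
..................................................
..................................................
..................................................
..................................................
..................................................
..................................................
side
....
[... 651 characters left out ...]
.......
..................................................
..................................................
..................................................
..................................................
..................................................
..................................................
..................................................
at [0.5425 0.284  0.3384] [1.7987e+02 7.0000e-02 1.5423e+02] shift [-0.1139 -0.2424  0.038 ] turn [ 2.7000e-03 -8.0000e-04  1.5398e+00] /n [-0.11386 -0.24241  0.03799]
at [0.5425 0.284  0.3384] [1.7987e+02 7.0000e-02 1.5423e+02] shift [-0.1139 -0.2424  0.038 ] turn [ 8.0000e-04  2.7000e-03 -1.6018e+00] /n [-0.11386 -0.24241  0.03799]
```

The pick rests exactly as it lay: image difference is zero in both views. Next, over to the ring, turning to yaw 66.

>>> {"op": "drive_tool", "data": {
  "rows": [-0.0228,-0.0485,0,0,0,0,0,-0.0228,-0.0485,0,0,0,0,0,-0.0228,-0.0485,0,0,0,0,0,-0.0228,-0.0485,0,0,0,0,0,-0.0228,-0.0485,0,0,0,0,0]
}}

```text
time_s: 19.2
tool_pos: [0.5387, 0.0143, 0.3356]
tool_rot: [-179.9, -0.1, 154.2]
force: [0.5, -0.2, -0.4]
grip_width: 0.0434
grasp_force: 0.0
```

>>> {"op": "drive_tool", "data": {
  "rows": [0,0,0,0,0,0.18,0,0,0,0,0,0,0.18,0,0,0,0,0,0,0.18,0,0,0,0,0,0,0.18,0,0,0,0,0,0,0.18,0]
}}

```text
time_s: 19.82
tool_pos: [0.539, 0.0161, 0.3355]
tool_rot: [-179.8, -0.0, 102.3]
force: [-0.3, -0.5, -0.3]
grip_width: 0.0435
grasp_force: 0.0
```

>>> {"op": "drive_tool", "data": {
  "rows": [0,0,0,0,0,0.18,-0.2,0,0,0,0,0,0.18,-0.2,0,0,0,0,0,0.18,-0.2,0,0,0.038,0,0,0.1,-0.2,0,0,0,0,0,0,-0.2]
}}

```text
time_s: 20.45
tool_pos: [0.5376, 0.0161, 0.2954]
tool_rot: [-179.6, 0.3, 66.1]
force: [-0.9, -0.4, 0.3]
grip_width: 0.0353
grasp_force: 0.0
```

```bash
python3 -c "
from h import *
o=get_obs();print(o['qpos'].round(1),o['grip_width'])
go(np.append(pt(HC,HP,.0632,-.001),.2237),66,4)"
```

```text
[-31.2  10.3  29.4 107.6  -5.5  64.  -23.7] 0.03525139478360842
at [0.5376 0.0161 0.2954] [-179.62    0.27   66.06] shift [0.0012 0.0023 0.0717] turn [-0.0066  0.0047  0.001 ] /n [0.00031 0.00057 0.01792]
```

>>> {"op": "drive_tool", "data": {
  "rows": [0.001,0.002,0.025,0,0,0,-0.2,0,0,0.025,0,0,0,-0.2,0,0,0.01,0,0,0,-0.2,0,0,0,0,0,0,-0.2]
}}

```text
time_s: 20.95
tool_pos: [0.5418, 0.0161, 0.2388]
tool_rot: [-180.0, 0.0, 66.0]
force: [-0.7, -1.2, 0.0]
grip_width: 0.0348
grasp_force: 0.0
```

```bash
python3 -c "
from h import *
go(np.append(pt(HC,HP,.0632,-.001),.2237),66,4);print(get_obs()['force'])"
```

```text
at [0.5418 0.0161 0.2388] [-1.7996e+02  3.0000e-02  6.6030e+01] shift [-0.0007 -0.002   0.0151] turn [-0.0007  0.0005  0.0005] /n [-0.00018 -0.00049  0.00378]
[-0.70572341 -1.1648168   0.01434081]
```

>>> {"op": "drive_tool", "data": {
  "rows": [-0.0005,-0.002,0.006,0,0,0,-0.2,0,0,0.004,0,0,0,-0.2,0,0,0.002,0,0,0,-0.2,0,0,0.002,0,0,0,-0.2,0,0,0,0,0,0,-0.2]
}}

```text
time_s: 21.58
tool_pos: [0.5398, 0.0165, 0.2247]
tool_rot: [-180.0, 0.0, 66.0]
force: [1.0, -0.7, -1.1]
grip_width: 0.035
grasp_force: 0.0
```

```bash
python3 -c "
from h import *
go(np.append(pt(HC,HP,.0632,-.001),.2237),66,4);print(get_obs()['force'])"
```

```text
at [0.5398 0.0165 0.2247] [-179.99    0.     65.99] shift [-0.0003  0.      0.001 ] turn [-0.0001  0.0001 -0.0001] /n [-7.0e-05  1.0e-05  2.4e-04]
[ 0.97418206 -0.71484288 -1.134228  ]
```

>>> {"op": "drive_tool", "data": {
  "rows": [0,0,0.001,0,0,0,-0.4,0,0,0,0,0,0,-0.6,0,0,0,0,0,0,-1,0,0,0,0,0,0,-1,0,0,0,0,0,0,-1],
  "grip_force": 30
}}

```text
time_s: 22.2
tool_pos: [0.5398, 0.0165, 0.2238]
tool_rot: [180.0, -0.0, 66.0]
force: [-0.4, -0.3, -0.3]
grip_width: 0.0105
grasp_force: 29.0
```

>>> {"op": "drive_tool", "data": {
  "rows": [0,0,0,0,0,0,-1,0,0,0,0,0,0,-1],
  "grip_force": 45
}}

```text
time_s: 22.45
tool_pos: [0.5398, 0.0165, 0.2238]
tool_rot: [-180.0, -0.0, 66.0]
force: [-0.1, -0.3, 0.0]
grip_width: 0.0099
grasp_force: 43.7
```

>>> {"op": "drive_tool", "data": {
  "rows": [0,0,-0.003,0,0,0,-1,0,0,-0.005,0,0,0,-1,0,0,-0.01,0,0,0,-1,0,0,-0.01,0,0,0,-1,0,0,0,0,0,0,-1]
}}

```text
time_s: 23.08
tool_pos: [0.5403, 0.0165, 0.2531]
tool_rot: [179.9, -0.1, 66.0]
force: [0.4, 0.4, -0.9]
grip_width: 0.0099
grasp_force: 43.7
```

Run:
```python
from h import *
F=[]
for n in("side","scene","side","scene"):
    c=cam(n);o=get_obs();F.append(np.r_[o["force"],o["wrist_torque"]]);np.save(n+"5.npy",c,allow_pickle=True)
print(np.mean(F,0).round(2),o["tool_pos"],o["grip_width"],o["grasp_force"])
from h import load
# ring tilt: ASCII of side crop around the ring
c=load("side5");g=cv2.cvtColor(c["color"],cv2.COLOR_BGR2GRAY)
p=proj(c,np.append(pt(HC,HP,.019,0),.06));u,v=map(int,p)
r=g[v-24:v+30:1,u-44:u+40]
print("\n".join("".join(" .:-=+*#%@"[min(9,int(x)//20)] for x in q) for q in r))
```

```text
[ 0.12  0.1  -1.21 -0.06  0.13 -0.  ] [0.53959857 0.01655847 0.25152132] 0.009793370338660054 43.7180151600478
%%%%%%%#=:::::::::::--------:::::::::::::.#%%%%%%%%%+...:::::::.+%%%%%%%%%%*++++++++
%%%%%%%#-::::::::::--------:::::::::::::--%@%%%%%#%%%#=::.:::::.#%%%%%##%%%%*+++++++
%%%%%%%#=::::::::::--:::::-::::::::::::--:=+=#%#%%%%%%%%%=.:::.:#%%%%%%%%%%%*=++++++
%%%%%%%%+....:::::::::::::==:::::::::::---:::-===***##%@%=.::..+%%%%%%%%%%%%%*++++++
%%%%%%%%%%##+--:..::::::::==:::::::::::--:::::------==++=:::::.#%%%%%%%%%%%%%%*=++++
%%%%%%%%%%%%%%%%##+::::::.==:::::::::::-+*+--:::::::----::::...#%%%%%%%%%%%%%%%*++++
%%%%%%%%%%%%%%%%%%*-.::::.**-.::::::::.-#%%%%%##+=-:::::::.:.*%%%%%%%%%%%%%%%%%%*+++
%%%%%%%%%%%%%%%%%%@*.::::.*%#-:::::....=*#####%%%%%%#*+=-::..+%%%%%%%%%%%%%%%%%%*+++
%%%%%%%%%%%%%%%%%%%*.::::.*%#-:::.:*#+-*#****#**##%%%%%%#-..:#%%%%%##%%%%%%%%%%%%*++
%%%%%%%%%%%%%%%%%%%*-.:::.=%#-.::.:#%%%#*****#******#%%%*:..:#%%%%%%#%%%%%%%%%%%%%*=
%%%%%%%%%%%%%%%%%%%*-.:::.=%#-.::.+%%%%#+===++********#%+::.+%%%%%%%%%%%%%%%%%##%%%*
%%%%%%%%%%%%%%%%%%%%+.:::.=%#-:::.#%%%%%*=++====+*****
[... 2900 characters left out ...]
---++++++++=----+++#
%%%%%%%%%%%%%%%%%%%%%%#+-----==---------------+****##*****=-----:::-++++++=-----++++
%%%%%%%%%%%%%%%%%%%%%%@*:---------------------=+++++++++=------:::::-+++++------++++
%%%%%%%%%%%%%%%%%%%%%%@#=----------------------+++++++=--------:::::-++==------=++++
%%%%%%%%%%%%%%%%%%%%%%%#+-----------------------++++++=--------=+-:-+++--------+++++
%%%%%%%%%%%%%%%%%%%%%%%%#=-----------------------------------=+++++++=---------+++++
%%%%%%%%%%%%%%%%%%%%%%%%@*:---------------------------------=+++++==----------=+++++
%%%%%%%%%%%%%%%%%%%%%%%%@#=---------------------------------+++==-------------++++++
%%%%%%%%%%%%%%%%%%%%%%%%%%+-------------------------------==-----------------=++++++
```

>>> {"op": "drive_tool", "data": {
  "rows": [0,0,-0.02,0,0,0,-1,0,0,-0.03,0,0,0,-1,0,0,-0.02,0,0,0,-1,-0.02,0.004,0,0,0,0,-1,-0.036,0.007,0,0,0,0,-1]
}}

```text
time_s: 23.9
tool_pos: [0.5264, -0.0397, 0.3206]
tool_rot: [-179.9, 0.1, 66.1]
force: [0.1, -0.3, -0.5]
grip_width: 0.0101
grasp_force: 43.7
```

>>> {"op": "drive_tool", "data": {
  "rows": [-0.036,0.007,0,0,0,0,-1,-0.036,0.007,0,0,0,0,-1,-0.036,0.007,0,0,0,0,-1,-0.036,0.007,0,0,0,0,-1,-0.036,0.007,0,0,0,0,-1]
}}

```text
time_s: 24.52
tool_pos: [0.4839, -0.2201, 0.3203]
tool_rot: [-179.9, 0.1, 65.9]
force: [0.1, -0.4, -0.6]
grip_width: 0.0097
grasp_force: 43.7
```

>>> {"op": "drive_tool", "data": {
  "rows": [-0.036,0.007,0,0,0,0,-1,-0.036,0.007,0,0,0,0,-1,0,0,0,0,0,0,-1,0,0,0,0,0,0,-1]
}}

```text
time_s: 25.02
tool_pos: [0.4684, -0.2894, 0.3206]
tool_rot: [-179.9, -0.0, 65.9]
force: [-0.9, 0.7, -1.2]
grip_width: 0.01
grasp_force: 43.8
```

```bash
cat > fit.py <<'E'
from h import *
o=get_obs();print(o["tool_pos"],o["tool_rot"],o["grip_width"],o["grasp_force"],o["force"])
cs=[cam("scene"),cam("side")]
gs=[]
for c in cs:
    g=cv2.GaussianBlur(c["color"],(0,0),1).astype(np.float32)
    gs.append(sum(np.hypot(cv2.Sobel(g[...,i],cv2.CV_32F,1,0),cv2.Sobel(g[...,i],cv2.CV_32F,0,1)) for i in range(3)))
M=R.from_euler("xyz",o["tool_rot"],degrees=True).as_matrix()
# grip frame: e=outward (ring +x side) = -tool y or +tool y ; housing 156deg
a=np.radians(o["tool_rot"][2]+90);e=np.array([np.cos(a),np.sin(a),0]);t=np.array([-e[1],e[0],0]);zz=np.array([0,0,1.])
def pts(th,dz,ph):
    G=o["tool_pos"]-zz*(.1822-.0)  # tips
    e2=e*np.cos(th)+zz*np.sin(th);n=-e*np.sin(th)+zz*np.cos(th)   # th>0: slot end higher
    C=G+zz*dz-e2*.0445   # ring underside centre
    A=np.radians(np.r_[np.arange(25,295,4)])+ph
    P=[]
    for r,h in((.05,.006),(.05,0),(.039,.006)):
        P.append(C+r*(np.cos(A)[:,None]*e2+np.sin(A)[:,None]*t)+n*h)
    return np.vstack(P)
def score(x):
    P=pts(*x);s=0
    for c,g in zip(cs,gs):
        q=(np.linalg.inv(c["cam_to_world"])@np.c_[P,np.ones(len(P))].T)
        u=(c["cx"]+f(c)*q[0]/-q[2]).astype(np.float32);v=(c["cy"]-f(c)*q[1]/-q[2]).astype(np.float32)
        s+=np.minimum(cv2.remap(g,u[None],v[None],1)[0],250).mean()
    return s
L=[(score((np.radians(th),dz/1e3,0)),th,dz) for th in range(-60,61,2) for dz in range(-8,7)]
print([tuple(np.round(l,1)) for l in sorted(L)[::-1][:10]])
E
python3 fit.py
```

```text
[ 0.46842346 -0.28941949  0.32057399] [-1.79880021e+02 -9.63637947e-03  6.59339029e+01] 0.009979687688076269 43.836942218840704 [-0.89853169  0.65004677 -1.23975446]
[(np.float64(425.7), np.float64(2.0), np.float64(-2.0)), (np.float64(425.6), np.float64(4.0), np.float64(1.0)), (np.float64(425.2), np.float64(0.0), np.float64(-5.0)), (np.float64(425.1), np.float64(2.0), np.float64(-3.0)), (np.float64(425.1), np.float64(8.0), np.float64(3.0)), (np.float64(425.0), np.float64(4.0), np.float64(0.0)), (np.float64(424.4), np.float64(10.0), np.float64(5.0)), (np.float64(424.2), np.float64(6.0), np.float64(2.0)), (np.float64(423.7), np.float64(8.0), np.float64(4.0)), (np.float64(422.9), np.float64(0.0), np.float64(-6.0))]
```

>>> {"op": "drive_tool", "data": {
  "rows": [0.004,0.009,0.03,0,0,0,-1,0,0,0.035,0,0,0,-1,0,0,0.03,0,0,0,-1,0,0,0.018,0,0,0,-1,0,0,0.008,0,0,0,-1]
}}

```text
time_s: 25.75
tool_pos: [0.4792, -0.2886, 0.1999]
tool_rot: [-179.9, -0.0, 66.1]
force: [-0.4, 0.3, -0.5]
grip_width: 0.0104
grasp_force: 43.8
```

>>> {"op": "drive_tool", "data": {
  "rows": [0,0,0,0,0,0,-1,0,0,0,0,0,0,-1]
}}

```text
time_s: 26.0
tool_pos: [0.4797, -0.2896, 0.2018]
tool_rot: [179.9, -0.0, 66.0]
force: [-0.2, -0.7, -0.6]
grip_width: 0.0099
grasp_force: 43.8
```

>>> {"op": "drive_tool", "data": {
  "rows": [0,0,0.003,0,0,0,-1,0,0,0.002,0,0,0,-1,0,0,0.002,0,0,0,-1,0,0,0.0015,0,0,0,-1,0,0,0,0,0,0,-1],
  "grip_force": 20
}}

```text
time_s: 26.62
tool_pos: [0.4791, -0.2893, 0.1922]
tool_rot: [-180.0, -0.0, 66.0]
force: [-1.7, 1.6, 0.4]
grip_width: 0.0107
grasp_force: 19.5
```

>>> {"op": "drive_tool", "data": {
  "rows": [0,0,0.001,0,0,0,-1,0,0,0.001,0,0,0,-1,0,0,0,0,0,0,-1],
  "grip_force": 15
}}

```text
time_s: 27.0
tool_pos: [0.4791, -0.2893, 0.1902]
tool_rot: [-180.0, -0.0, 66.0]
force: [-1.6, 0.9, 0.1]
grip_width: 0.011
grasp_force: 14.6
```

>>> {"op": "drive_tool", "data": {
  "rows": [0,0,0.001,0,0,0,-1,0,0,0.0007,0,0,0,-1,0,0,0,0,0,0,-1],
  "grip_force": 6
}}

```text
time_s: 27.38
tool_pos: [0.4792, -0.2893, 0.1885]
tool_rot: [180.0, 0.0, 66.0]
force: [-0.4, 0.3, 0.0]
grip_width: 0.0114
grasp_force: 6.2
```

>>> {"op": "drive_tool", "data": {
  "rows": [0,0,0,0,0,0,-0.6,0,0,0,0,0,0,-0.35,0,0,0,0,0,0,-0.35,0,0,-0.01,0,0,0,-0.35,0,0,-0.02,0,0,0,-0.35]
}}

```text
time_s: 28.0
tool_pos: [0.4789, -0.2892, 0.2191]
tool_rot: [-179.9, 0.0, 66.0]
force: [-0.0, -0.6, -0.2]
grip_width: 0.028
grasp_force: 0.0
```

>>> {"op": "drive_tool", "data": {
  "rows": [0,0,-0.05,0,0,0,-0.35,0,0,-0.05,0,0,0,-0.35,0,0,-0.05,0,0,0,-0.35,-0.02,-0.05,0,0,0,0,-0.35,0,0,0,0,0,0,-0.35]
}}

```text
time_s: 28.62
tool_pos: [0.4215, -0.2888, 0.3702]
tool_rot: [179.9, -0.2, 65.8]
force: [0.2, 0.2, 0.2]
grip_width: 0.0286
grasp_force: 0.0
```

Run:
```python
from h import *
o=get_obs();print(o["tool_pos"],o["grip_width"],o["force"])
d=cam("side");s=cam("scene")
# fit flat ring on tray floor: centre by edge score, both cameras; score vs. height and tilt
gs=[]
for c in(s,d):
    g=cv2.GaussianBlur(c["color"],(0,0),.8).astype(np.float32);gs.append(sum(np.hypot(cv2.Sobel(g[...,i],cv2.CV_32F,1,0),cv2.Sobel(g[...,i],cv2.CV_32F,0,1)) for i in range(3)))
def sc(x):
    A=np.radians(np.arange(0,360,4));P=np.vstack([np.c_[x[0]+r*np.cos(A),x[1]+r*np.sin(A),x[2]+h+x[3]*r*np.cos(A)+x[4]*r*np.sin(A)] for r,h in((.05,.006),(.039,.006),(.05,0))]);t=0
    for c,g in zip((s,d),gs):
        q=np.linalg.inv(c["cam_to_world"])@np.c_[P,np.ones(len(P))].T
        u=(c["cx"]+f(c)*q[0]/-q[2]).astype(np.float32);v=(c["cy"]-f(c)*q[1]/-q[2]).astype(np.float32)
        t+=cv2.remap(g,u[None],v[None],1)[0].mean()
    return -t
from scipy.optimize import minimize,brute
b=brute(lambda p:sc((p[0],p[1],.004,0,0)),(slice(.48,.56,.003),slice(-.35,-.27,.003)),finish=None);print(b,sc((*b,.004,0,0)))
m=minimize(sc,[*b,.004,0,0],method="Nelder-Mead",options=dict(initial_simplex=np.array([[*b,.004,0,0]]+[np.r_[b,.004,0,0]+e for e in np.diag([.003,.003,.003,.08,.08])]),maxiter=600));print(m.x.round(4),m.fun)
c=d;g=cv2.cvtColor(c["color"],cv2.COLOR_BGR2GRAY);u,v=map(int,proj(c,[.51,-.305,.004]))
print("\n".join("".join(" .:-=+*#%@"[min(9,int(x)//20)] for x in q) for q in g[v-50:v+50:2,u-50:u+50]))
```

```text
[ 0.42154169 -0.28879244  0.3702254 ] 0.028580541698641278 [0.2225147  0.16210265 0.2455868 ]
[ 0.519 -0.317] -530.3023
[ 0.5187 -0.3148 -0.0011  0.008  -0.0329] -579.4314575195312
@@@@*:::::%@@@@@@@@@@@@%%%@@@@@%%%%@@@@@%%%@@%@@@@%%%%%%@@@@@@%%%%%%%%%%%@@@@@@@@%%%%%%%%%%%%%%%%%%%
@@@@%%*:.#@@@@%%%%%%@@@@@@@@@@@@%@@%%%%%%%%@@@@@@@@@@%%%%%%%%%@%%%%%%%%%%%@@%%%@@%%%%%%%@@@@@@%%%%%%
@@@@@@@@@@@@@@@@@@@@%%%%%@@@@@@%%@%%%%%@@@@@%%@@@@@@@@@@@@@%%@@@@%%%%%%@@%%%@%%%%@@@%%%%%%%%%%%%@@%%
@@@@@@@@@@%*####%%%%@@@@@@@@@@@@@@%@@@@@@@@@@@@@@@@@%%%%%@@%%%@@@@%%%@@@@@@%%%%%%%@%%%%%@@%%%%%%%%%%
@@@@@@@@%@#+++++++++++++++++++++***********####%%%%@@@@@@@@@@@@@%@@@%%%%@@@@%%%%%@@%%%%@@@@%@@%%%%%%
%@@@@@@@@%*++++++++++++++++++=++++++++++***+*+++++*+++++++++*+++**********#####%%%%%%@@@@@%%%%%%@@%@
@@@@%%@@@#++++++++++++++++++++++++++++++++++++++++++++++++++++++++++**++**++*++++++++++++*%#%%%@@@%%
@@%%%%@%@*++%@%%@%%%%%%%@*+%%@*+++#*+++++++++++++++++++++++++++++++++++++++++++++++++++++#%#%%%%%%%%
@@@@@@@@%*++%%%%%%%%%%%%%%%%%%%%%%%%%%%%%%%%%%%%%%%%%%%%%%*+#%*++++##++++++++++++++++++++#%*%@@%%%%%
@@@%@%#@#+
[... 3430 characters left out ...]
%%%%%%%%%%%%%%%%%%%%%%%%%%%%%%%%%%%%%%%%%%%%%%%%%%%%%%%%%%%%%%%%%%%%%%%%%%%%%%%%%%%%#%*++%%%%%
####%%%%%%@@@@@@@@@@@%#%%%##%%%%%%%%%%%%%%%%%%%%%%%%%%%%%%%%%#%%%%%%%%%%%#%%%%%%%%%%%%%%%%#%*+++#%%%
++++++++++++++++++*********#####%%%%%%%@@@@@@@@@%%%%%%%%%%%%%##%%%%%%%%%%#%%%%%%%%#%%%%%%%#%*++%%%%%
+++*++++++++*++++++++++++++++++++++++++++++++++********####%%%%%%%%@%%%@%%%%%%%%%%%%%%%%%%#%#++%%%%%
*****++++*+++++++++++++++++++*+++++++++++++++++++++++++++++++++++++++++++++*********####%%#%#++#%%%%
++++++++++++++++++**++++++++++++++++++++++++++++++++++**++++++++++++++++++++++++++++++++++++++++%%%%
++++*++++++++++++++++++++++++++++++++++++++++++++++++++++++++++++++++++++++++++++++++++++++++++#%%%%
```

```bash
python3 -c "
from cell import *
print(sign_off())"
```

```text
the job is handed in; nothing more can be done
None
```

The job was handed in at about 29 s of the 64 s allowed: the pick raised the ring's slot end, the ring lies flat in the tray about 14 mm from its centre, and the pick is back in its rest as it lay; the simulator gave no verdict.

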